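# Tuck the flap of the filter box under its lip

## Robot

A 6-joint arm with a two-finger parallel gripper is mounted at the origin on a cart in front of the work surface, level with it; the furniture and walls round the work are solid. World frame = base frame: x ahead of the robot, y to its left, z up, the work surface at z = 0. Lengths are in m, angles in degrees, forces in N, time in s.
With the tool pointing down it reaches from about 0.25 to 0.725 m from the base axis. Payload 9.7 kg.
Tool frame: the origin (TCP) lies between the finger pads; the fingertips stand 19 mm ahead of it and the grasp point (between the pads) is the TCP; x points along the fingers, y is the direction in which the jaws open and shut, and the axes are right-handed (so a half turn about x gives the same grasp; the last joint's range is limited). The gripper opens to 85 mm and grips with 20 to 120 N. Pads are 22 mm wide; open, the fingers measure 114 mm over their backs; the gripper's body (76 mm by 85 mm) begins 54 mm behind the grasp point. The pads swing forward as they close: fully open they stand 13 mm farther back than shut.
Start: joints at [-73.224, 4.979, 10.078, 95.1, 0, 90], TCP at [0.159, -0.527, 0.25] pointing down, gripper open.
Joint ranges: [-179.16, 179.16], [-48.56, 103.87], [-65.8, 70.77], [-126.05, 130.52], [-82.76, 87.17], [-180, 180]. Speed limits (degrees/s): [127.2, 127.2, 147.25, 180, 180, 180].

## Interface

Orientations are given as [roll, pitch, yaw] about the fixed x, y, z axes, in that order (R = Rz(yaw) Ry(pitch) Rx(roll)).
In Python, from workcell import bot gives the robot as it stands. The module is installed in compiled form; this text tells all that it offers.
- The arm moves only by the shell command python3 -m handwheel 'ROWS' [FORCE]. ROWS is JSON, a list of rows, each a list of 7 numbers: the turn, a rotation vector about the tool's x, y, z in degrees, then the shift along the tool's x, y, z in m, then the closure, from -1 (fully open) to 1 (shut), so that 0 is half open. In form: [[ax, ay, az, dx, dy, dz, fingers], ...]. A call has 1 to 20 rows; each row is the pose to reach, as a shift and turn from the pose commanded when the call began, along the tool's axes at that moment; what a row does not reach only later rows make up. A row lasts 1/8 s, in which the tool goes at most 62.5 mm and 10.7 degrees, less where a joint would pass 70% of its speed; a pose out of reach is approached as far as the arm can. A call with a gripper value outside its range is refused whole. The fingers move at their own pace and stop on an object; FORCE is the grip in N (left out, the last holds). Time passes only in rows, so rows that repeat a pose let the fingers close. It gives the time, the measured TCP pose, the force and the opening at its end, in the units of the state.
- bot.get_obs(): the state, without advancing time (a new reading comes with each control period).
- bot.camera(name): name is "side" or "top"; returns a dict with "frame" (400x640x3 uint8, red, green, blue), "fx", "fy", "cx", "cy" (pixels), "k1" (the pictures are not rectified: a ray, as slopes to the right and down, at radius r is drawn at 1 + k1 r^2 times it, then the intrinsics apply), "R" (3x3) and "t" (3): a world point X has camera coordinates R X + t. Camera axes: x right, y down, z forward; pixel columns grow to the right and rows downward; lengths in m; the calibration is good to about 2 mm. A picture is of the moment at which its call begins. There is no depth.
- bot.job_done(): hands the job in, once; it reports no verdict.
Trained networks look in a picture, given as the dict that the camera call returned (one of the last four; its "shot" number tells which), for a name from the list of things; names that differ only in an ending like _2 or _b are one class to them, and where a whole thing is asked for, a point or a joint stands for the part that bears it (a point fixed in the world has none). Each returns a list of dicts, best first, with "conf" (0 to 1); they miss things now and then, are a little off and sometimes report something else, mostly with a low value. They report only what shows in the picture. A call takes as long as a camera call.
- bot.look_for(name, picture): "bbox" ([left, top, width, height] as shares, 0 to 1, of the picture: columns of its width, rows of its height, round what is visible of it).
- bot.tip_of(name, picture): "centre" ([column, row] as shares, 0 to 1, of the picture: columns of its width, rows of its height: a listed point, or the origin of a listed thing).
The state is a dict: "time": time; "q": joint angles; "qd": joint speeds; "joint_efforts": joint torques, N m; "ee_pos": TCP position; "tcp_rot": TCP orientation; "wrist_force": force on the tool from outside, world axes, zero at the start; "torque": the same for the moment, N m; "opening": finger opening in m.
Only numpy, scipy, OpenCV 4.12 (cv2) and the standard library are available. Lean on these libraries where they do the work, as an engineer would, in place of code of your own. Each camera call takes 0.05 s, during which the arm holds its last target.

## Task

The low wooden box of coffee filters stands open. Push its hinged flap over with your fingers until it lies flat on the box, keep it pressed down, and push it away from its hinge (the raised step across it gives the fingers something to push on) until its edge is fully home under the steel lip, so that it stays shut when you let go. Leave the box itself standing where it is, not lifted, shoved or turned, and leave the things around it where they are.

Things in the scene. Friction and masses are not known exactly. Their poses are not given: they have to be found in the camera images.
- filter_box: Loose low box of light wood, 150 x 100 mm, 45 mm high, 1.1 to 1.7 kg, filled with white paper filters. Origin: centre of its underside; x points from its hinge side (the -x rim, towards the robot, askew, or to the robot's right) to its lip side (+x rim, a fixed steel lip), y along the hinge, z up.
- hinge_line (a point): Middle of the hinge axis, which is parallel to the box y axis: 70 mm from the box origin towards -x, 46.5 mm above the worktop. Fixed to the box.
- lip_edge (a point): Middle of the lower edge of the steel lip, on the side facing the hinge: 127 mm from the hinge axis in box +x, 55.5 mm above the worktop. The lip is 84 mm wide along y, 3.5 mm thick, and overhangs 13 mm of open space in front of its upright. The flap edge belongs beneath it; the lying flap's top is at 51.5 mm, so the mouth has 4 mm to spare.
- leaf (a joint): Flap hinge angle, rad: 0 = lying flat on the box (hard stop), 1.57 = upright; starts between 1.15 and 1.55. Springy: let go while not tucked, it rises by itself to about 0.8. Holding it down takes about 2 N at mid-length. Under the lip it rises only to about 0.03.
- cover (a joint): How far the flap is slid along its own length away from the hinge, m: 0 = drawn back, 0.020 = end stop, fully home. Starts between 0 and 0.004. Sliding takes about 5 N along the flap; it stays where left. Lying flat, its edge comes level with the lip edge at 0.009; slid further before it lies flat, it meets the top of the lip and must go back.
- step (a point): On the slippery lacquered wooden flap (84 x 4 mm): foot of the upright face of a raised step across its outer (shut: upper) face, mid-width, 78 mm plus the slid distance from the hinge axis. Step 40 mm wide, 10 mm high; its upright face looks to the hinge, then it ramps down towards the free edge. The face before it is flat. Site x: along the flap away from the hinge; z: out of that face.
- flap_edge (a point): Middle of the free edge of the flap, at half its thickness, 118 mm plus the slid distance from the hinge axis; axes as for the step.
- mug: Grey stoneware mug with a dark rim, 79 mm across (109 with its handle), 99 mm high, standing behind the lip side of the box. Origin: on its underside. Bystander.
- matchbox: Matchbox lying beside the box on its +y side, 36 x 53 x 15 mm. Origin: centre of its underside. Bystander.
- peg: Wooden clothes peg lying beside the box on its -y side, 15 x 72 x 12 mm. Origin: its underside. Bystander.
- jar_lid: Jar lid lying near the front of the worktop, to the right, 66 mm across, 13 mm high. Bystander.
- teaspoon: Teaspoon, 130 mm long, lying near the front of the worktop, to the left. Bystander.
- egg_timer: Round egg timer, 64 mm across, 55 mm high, behind the work. Bystander.

How it is judged (in metres and radians):
On the way:
1. the flap lies flat on the box, its edge still in front of the lip (value of joint leaf below 0.1 rad and value of joint cover below 0.011 m), for 0.02 s.
At the end, for the whole second after the job is handed in: The flap lies shut (hinge under 0.06 rad) with its edge below the lip and at least 6 mm past the lip edge, slid at least 15.5 of 20 mm; the box stands flat and still with hinge and lip within 12 mm of where they were; every bystander is within 30 mm of where it was and the mug is upright (value of joint cover above 0.0155 m and value of joint leaf below 0.06 rad and x of flap_edge in the frame of lip_edge above 0.006 m and z of flap_edge in the frame of lip_edge below 0 m and linear speed of filter_box below 0.01 m/s and height (world z) of filter_box below 0.005 m and angle between filter_box's own z axis and vertical below 0.05 rad and distance of each of hinge_line, lip_edge from where it was at the start of the episode below 0.012 m and angle between mug's own z axis and vertical below 0.1 rad and distance of each of mug, matchbox, peg, jar_lid, teaspoon, egg_timer from where it was at the start of the episode below 0.03 m); the robot touches nothing.
It fails at once if the box is lifted or tipped (height (world z) of filter_box above 0.012 m or angle between filter_box's own z axis and vertical above 0.12 rad).
It fails at once if the box is shoved or turned by more than 12 mm (distance of any of hinge_line, lip_edge from where it was at the start of the episode above 0.012 m).
It fails at once if a thing beside the box is pushed or lifted more than 30 mm (distance of any of mug, matchbox, peg, jar_lid, teaspoon, egg_timer from where it was at the start of the episode above 0.03 m).
It fails at once if the mug is tipped over (angle between mug's own z axis and vertical above 0.5 rad).
It also fails if it takes over 40 s, if anything falls off the work surface, if the arm or the gripper's body presses on something with over 40 N, if the wrist force passes 120 N, or if a joint passes its speed limit or range.

## Working session

There is one attempt and no reset: what is moved stays moved. The work goes in short steps, Python scripts to look and compute and a shell command to move; the robot and the scene stay as the last step left them, time stands still between calls to the robot, and variables do not carry over. Pictures are saved under pics/ and viewed, and the job is handed in when it is done.

```bash
mkdir -p pics; ls; cat > h.py <<'E'
import numpy as np, cv2
from workcell import bot
def cam(n,save=None):
    p=bot.camera(n)
    if save: cv2.imwrite('pics/'+save+'.png',cv2.cvtColor(p['frame'],cv2.COLOR_RGB2BGR))
    return p
def ray(p,u,v):
    R=np.array(p['R']);t=np.array(p['t']);x=(u-p['cx'])/p['fx'];y=(v-p['cy'])/p['fy']
    a,b=x,y
    for _ in range(20):
        s=1+p['k1']*(a*a+b*b);a,b=x/s,y/s
    d=R.T@np.array([a,b,1.]);o=-R.T@t
    return o,d/np.linalg.norm(d)
def onz(p,u,v,z):
    o,d=ray(p,u,v);return o+d*(z-o[2])/d[2]
def proj(p,X):
    c=np.array(p['R'])@np.array(X)+np.array(p['t']);a,b=c[0]/c[2],c[1]/c[2];s=1+p['k1']*(a*a+b*b)
    return p['fx']*a*s+p['cx'],p['fy']*b*s+p['cy']
def tri(rs):
    A=np.zeros((3,3));B=np.zeros(3)
    for o,d in rs:
        M=np.eye(3)-np.outer(d,d);A+=M;B+=M@o
    return np.linalg.solve(A,B)
E
python3 - <<'E'
from h import *
np.set_printoptions(precision=4,suppress=True)
o=bot.get_obs();print(o)
P={n:cam(n,n+'0') for n in('side','top')}
for k in ['filter_box','hinge_line','lip_edge','step','flap_edge','mug','matchbox','peg','jar_lid','teaspoon','egg_timer']:
    r=[]
    for n in P:
        q=bot.tip_of(k,P[n])
        if q:
            c=q[0]['centre'];u,v=c[0]*640,c[1]*400
            r.append(ray(P[n],u,v));print(k,n,round(q[0]['conf'],2),round(u,1),round(v,1),onz(P[n],u,v,{'hinge_line':.0465,'lip_edge':.0555}.get(k,0)))
    if len(r)==2: print('   tri',tri(r))
E
```

```text
pics
{'time': 0.0, 'q': array([-73.2227,   5.0118,  10.034 ,  95.098 ,   0.0026,  89.998 ]), 'qd': array([-0.0341, -0.0231, -0.0302,  0.0059, -0.0095,  0.0418]), 'joint_efforts': array([  0.0014, -52.0385,  46.4806,   0.0162,  -0.0001,  -0.    ]), 'ee_pos': array([ 0.1587, -0.5264,  0.2496]), 'tcp_rot': array([-91.9767,  89.9241, 104.8025]), 'wrist_force': array([-0.7028, -0.3841,  0.2892]), 'torque': array([ 0.0567, -0.0345,  0.0437]), 'opening': 0.08541074922396259}
filter_box side 0.76 321.6 210.5 [0.5938 0.1388 0.    ]
filter_box top 0.82 303.6 202.7 [0.5926 0.1242 0.    ]
   tri [0.5903 0.1239 0.0114]
hinge_line side 0.67 302.7 207.5 [0.5425 0.0996 0.0465]
hinge_line top 0.97 314.7 223.5 [0.5345 0.0949 0.0465]
   tri [0.5378 0.0946 0.05  ]
lip_edge side 0.72 339.8 183.3 [0.6424 0.1551 0.0555]
lip_edge top 0.73 286.5 176.1 [0.6465 0.1662 0.0555]
   tri [0.6473 0.1669 0.0478]
step side 0.89 297.5 175.9 [0.5723 0.305  0.    ]
step top 0.95 317.5 217.0 [0.557 0.088 0.   ]
   tri [0.5358 0.0898 0.1333]
flap_edge side 0.65 340.3 181.1 [0.6725 0.2479 0.    ]
flap_edge top 0.77 309.5 214.2 [0.5635 0.1084 0.    ]
   tri [0.5867 0.0996 0.0977]
mug side 0.6 363.8 187.5 [0.7198 0.202  0.    ]
mug top 0.91 276.9 151.9 [0.7251 0.1984 0.    ]
   tri [0.7212 0.1984 0.003 ]
matchbox side 0.48 293.2 195.4 [0.5431 0.2187 0.    ]
matchbox top 0.64 265.6 222.7 [0.5388 0.2179 0.    ]
   tri [0.5408 0.2177 0.0006]
peg side 0.63 353.4 220.3 [0.6522 0.0829 0.    ]
peg top 0.62 323.7 183.6 [0.6439 0.0744 0.    ]
   tri [0.6457 0.0741 0.0069]
jar_lid side 0.93 231.6 286.3 [ 0.3728 -0.0422  0.    ]
jar_lid top 0.6 374.7 290.3 [ 0.3811 -0.0559  0.    ]
   tri [ 0.3777 -0.054   0.0118]
teaspoon side 0.45 223.4 218.4 [0.371  0.1733 0.    ]
teaspoon top 0.63 269.9 291.9 [0.3702 0.1987 0.    ]
   tri [ 0.3692  0.2009 -0.02  ]
egg_timer side 0.59 414.1 221.3 [0.7798 0.041  0.    ]
```

```bash
python3 - <<'E'
import cv2
for n,(x,y) in {'side':(215,120),'top':(210,110)}.items():
    i=cv2.imread(f'pics/{n}0.png');c=i[y:y+150,x:x+200];cv2.imwrite(f'pics/{n}0c.png',cv2.resize(c,None,fx=4,fy=4,interpolation=cv2.INTER_CUBIC))
E
```

```text
(no output)
```

View pics/side0.png

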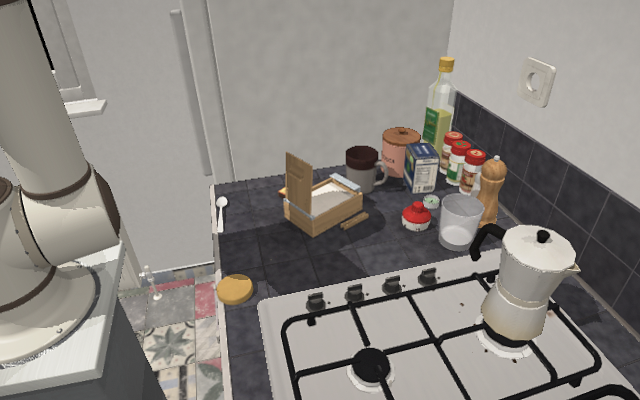

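```bash
sleep 1
```

```text
(no output)
```

View pics/side0c.png

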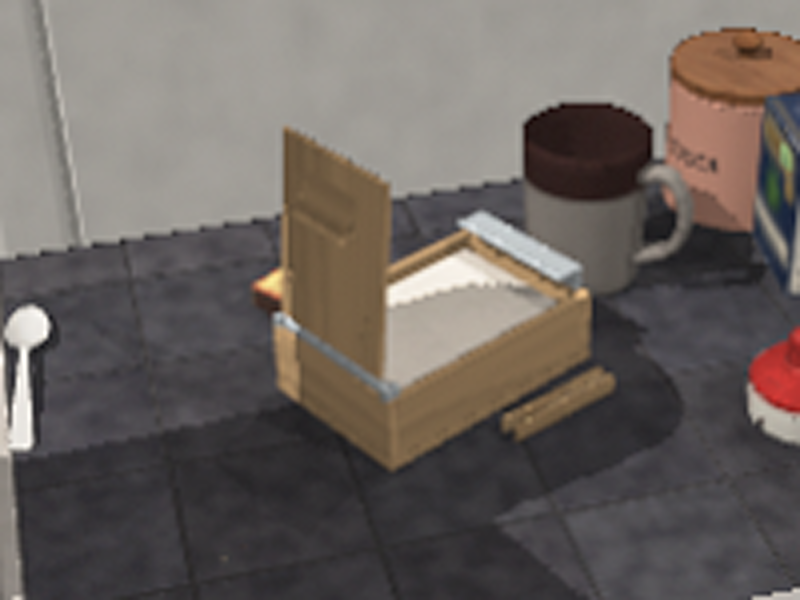

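View pics/top0c.png

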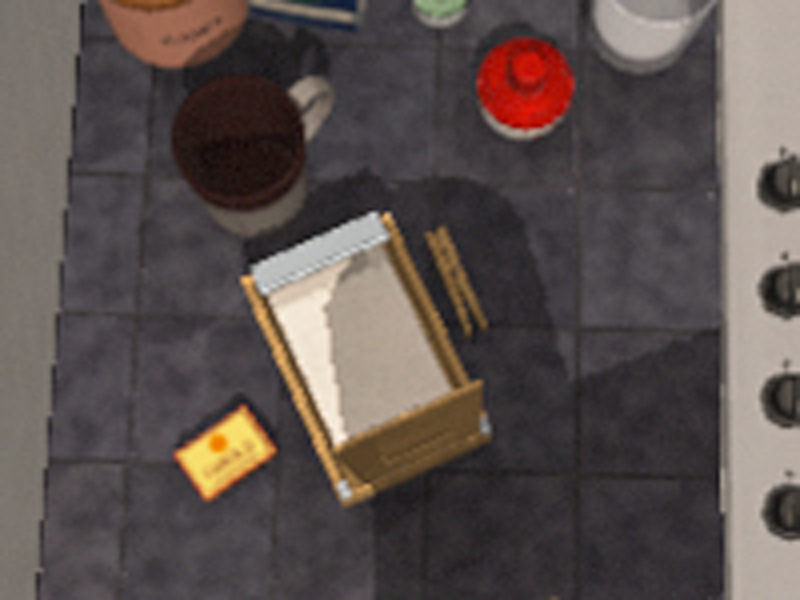

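```bash
python3 - <<'E'
from h import *
np.set_printoptions(precision=4,suppress=True)
T=cam('top');S=cam('side')
f=lambda u,v,z:onz(T,210+u/4,110+v/4,z)
g=lambda u,v,z:onz(S,215+u/4,120+v/4,z)
a=f(265,292,.059);b=f(390,238,.059);c=f(250,268,.059);d=f(375,213,.059)
h1=f(345,490,.0465);h2=f(487,428,.0465)
print('lip',a,b,c,d,np.linalg.norm(a-b),(a+b)/2)
print('hinge',h1,h2,np.linalg.norm(h1-h2),(h1+h2)/2)
v=(a+b)/2-(h1+h2)/2;print('dist',np.linalg.norm(v[:2]),np.degrees(np.arctan2(v[1],v[0])),'yaw from hinge',np.degrees(np.arctan2(h1[1]-h2[1],h1[0]-h2[0]))-90)
s1=g(278,320,.0465);s2=g(392,392,.0465);print('side hinge',s1,s2,(s1+s2)/2,np.linalg.norm(s1-s2))
l1=g(460,225,.059);l2=g(575,282,.059);print('side lip front',l1,l2,(l1+l2)/2,np.linalg.norm(l1-l2))
# flap tip corners: side (285,128),(388,185); top (340,450?)..(482,382)
t1=tri([ray(S,215+285/4,120+128/4),ray(T,210+335/4,110+452/4)]);t2=tri([ray(S,215+388/4,120+185/4),ray(T,210+481/4,110+382/4)])
print('tip',t1,t2,(t1+t2)/2)
# reprojection for a hypothesised pose
E
```

```text
lip [0.6278 0.1898 0.059 ] [0.6635 0.116  0.059 ] [0.6423 0.1995 0.059 ] [0.6789 0.1256 0.059 ] 0.08198313643212667 [0.6456 0.1529 0.059 ]
hinge [0.5117 0.138  0.0465] [0.5513 0.0546 0.0465] 0.09228925836389537 [0.5315 0.0963 0.0465]
dist 0.12737414842564718 26.388946116396596 yaw from hinge 25.3776574736183
side hinge [0.51   0.1387 0.0465] [0.5548 0.0576 0.0465] [0.5324 0.0981 0.0465] 0.09262493298065388
side lip front [0.628  0.1859 0.059 ] [0.6722 0.1096 0.059 ] [0.6501 0.1477 0.059 ] 0.08821734492967355
tip [0.5209 0.1384 0.164 ] [0.5583 0.0643 0.1653] [0.5396 0.1013 0.1647]
```

```bash
cat >> h.py <<'E'
from scipy.spatial.transform import Rotation as Ro
np.set_printoptions(precision=4,suppress=True)
YAW=np.radians(26.2);E3=np.array([np.cos(YAW),np.sin(YAW),0]);N3=np.array([-E3[1],E3[0],0]);H=np.array([.532,.0968,.0465])
def st():
    o=bot.get_obs();R=Ro.from_euler('xyz',o['tcp_rot'],degrees=True).as_matrix()
    p=o['ee_pos'];d=p-H;F=o['wrist_force']
    print('t',o['time'],'tcp',p,'along',d@E3,'lat',d@N3,'tipz',p[2]-.019,'F e,n,z',F@E3,F@N3,F[2],'open',o['opening'])
    return o,R,p
def to(R,p,tgt,s=1):
    Rt=np.column_stack([[0,0,-1],np.cross(s*E3,[0,0,-1]),s*E3])
    return Ro.from_matrix(R.T@Rt).as_rotvec(degrees=True),R.T@(tgt-p)
E
python3 - <<'E'
from h import *
o,R,p=st();print(R,o['q'])
for s in(1,-1):
    print(to(R,p,H+E3*(-.06)+np.array([0,0,.12]),s), to(R,p,H+E3*(-.06)+np.array([0,0,.2]),s)[1])
E
```

```text
t 1.3 tcp [ 0.1587 -0.5266  0.2503] along -0.6101440190985068 lat -0.39454494207266516 tipz 0.23129800087546978 F e,n,z 0.17741442424365025 0.31186547209290155 -0.048479283824578286 open 0.085465866731265
[[ 0.      0.2886 -0.9574]
 [-0.     -0.9574 -0.2886]
 [-1.      0.     -0.    ]] [-73.225    4.9784  10.0793  95.1003   0.      90.0001]
(array([170.5749,  -0.0007,  -0.    ]), array([ 0.0838, -0.4793, -0.4781])) [ 0.0038 -0.4793 -0.4781]
(array([-9.4251,  0.    , -0.0005]), array([ 0.0838, -0.4793, -0.4781])) [ 0.0038 -0.4793 -0.4781]
```

View pics/top0.png

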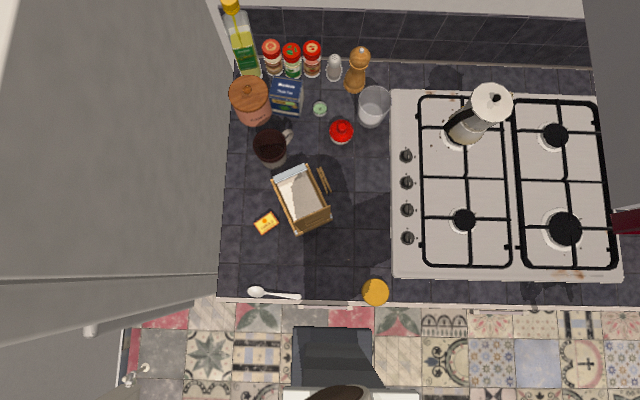

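```bash
python3 -m handwheel '[[-1,0,0,0,-0.03,-0.03,1],[-1.5,0,0,0,-0.07,-0.07,1],[-2,0,0,0,-0.11,-0.11,1],[-3,0,0,0,-0.15,-0.15,1],[-4,0,0,0,-0.19,-0.19,1],[-5,0,0,0,-0.23,-0.23,1],[-6,0,0,0,-0.27,-0.27,1],[-7,0,0,0,-0.31,-0.31,1],[-8,0,0,0,-0.35,-0.35,1],[-9,0,0,0,-0.39,-0.39,1],[-9.4,0,0,0,-0.43,-0.43,1],[-9.4,0,0,0,-0.46,-0.46,1],[-9.4,0,0,0,-0.479,-0.478,1],[-9.4,0,0,0,-0.479,-0.478,1],[-9.4,0,0,0.04,-0.479,-0.478,1],[-9.4,0,0,0.08,-0.479,-0.478,1],[-9.4,0,0,0.1,-0.479,-0.478,1],[-9.4,0,0,0.1,-0.479,-0.478,1],[-9.4,0,0,0.1,-0.479,-0.478,1]]' 20; python3 - <<'E'
from h import *
o,R,p=st();print(R)
for n,(x,y) in {'side':(215,60),'top':(210,110)}.items():
    P=cam(n);i=cv2.cvtColor(P['frame'],cv2.COLOR_RGB2BGR)
    c=i[y:y+200,x:x+200];cv2.imwrite(f'pics/{n}1c.png',cv2.resize(c,None,fx=3,fy=3,interpolation=cv2.INTER_CUBIC)[:600])
E
```

```text
time: 3.68
ee_pos: [0.4784, 0.0696, 0.1515]
tcp_rot: [159.2, 89.9, 5.3]
wrist_force: [0.7, -0.1, 1.9]
opening: -0.0002
t 3.675 tcp [0.4784 0.0696 0.1515] along -0.06010076937586201 lat -0.0007540256367525693 tipz 0.1325428590203429 F e,n,z 0.5648531489199172 -0.35609530940769235 1.9408029308986652 open -0.00019838664215156325
[[ 0.0014  0.4406 -0.8977]
 [ 0.0001 -0.8977 -0.4406]
 [-1.      0.0005 -0.0013]]
```

View pics/side1c.png

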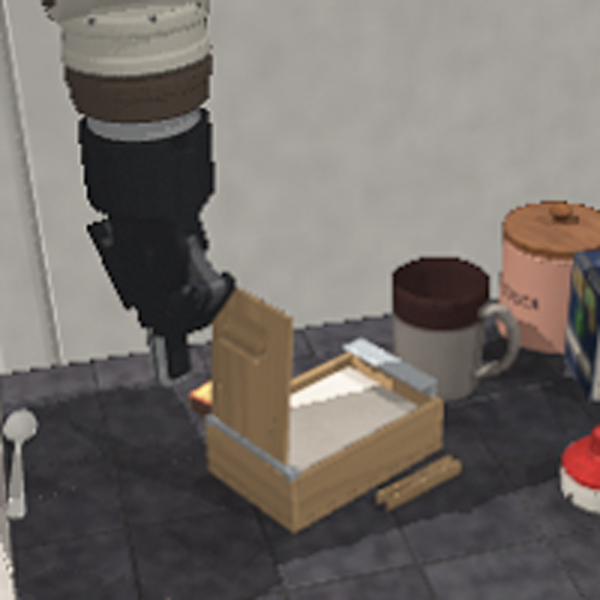

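View pics/top1c.png

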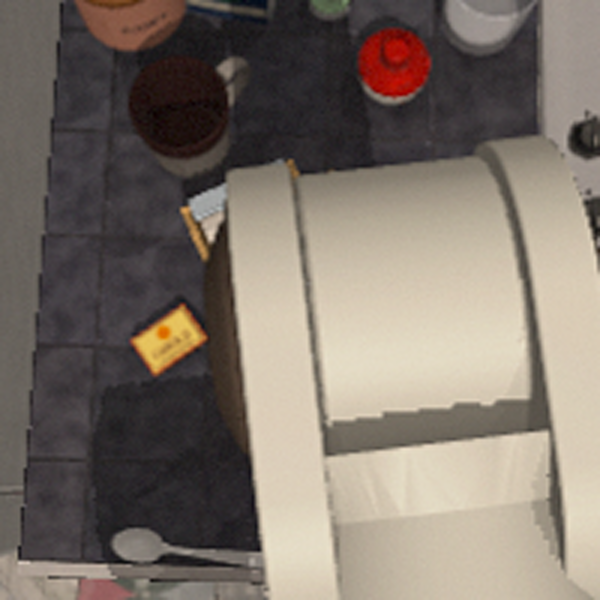

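```bash
python3 -m handwheel '[[0,0,0,0.026,0,-0.015,1],[0,0,0,0.026,0,-0.03,1],[0,0,0,0.026,0,-0.037,1],[0,0,0,0.026,0,-0.044,1],[0,0,0,0.026,0,-0.049,1],[0,0,0,0.026,0,-0.0545,1],[0,0,0,0.027,0,-0.06,1],[0,0,0,0.028,0,-0.065,1],[0,0,0,0.0295,0,-0.07,1],[0,0,0,0.0315,0,-0.075,1],[0,0,0,0.034,0,-0.0795,1],[0,0,0,0.037,0,-0.084,1],[0,0,0,0.04,0,-0.088,1],[0,0,0,0.0435,0,-0.092,1],[0,0,0,0.0475,0,-0.0955,1],[0,0,0,0.0515,0,-0.0985,1],[0,0,0,0.0515,0,-0.0985,1]]'; python3 - <<'E'
from h import *
o,R,p=st()
P=cam('side');i=cv2.cvtColor(P['frame'],cv2.COLOR_RGB2BGR)
cv2.imwrite('pics/side2c.png',cv2.resize(i[80:260,215:415],None,fx=3,fy=3,interpolation=cv2.INTER_CUBIC))
E
```

```text
time: 5.9
ee_pos: [0.5665, 0.1135, 0.0983]
tcp_rot: [-15.5, 90.0, -169.4]
wrist_force: [-0.3, 0.1, 1.2]
opening: -0.0001
t 5.9 tcp [0.5665 0.1135 0.0983] along 0.03831766033624332 lat -0.00025370919157597337 tipz 0.07928084247296113 F e,n,z -0.2373598076274202 0.2839487389676366 1.1652430447312425 open -9.737035805267468e-05
```

View pics/side2c.png

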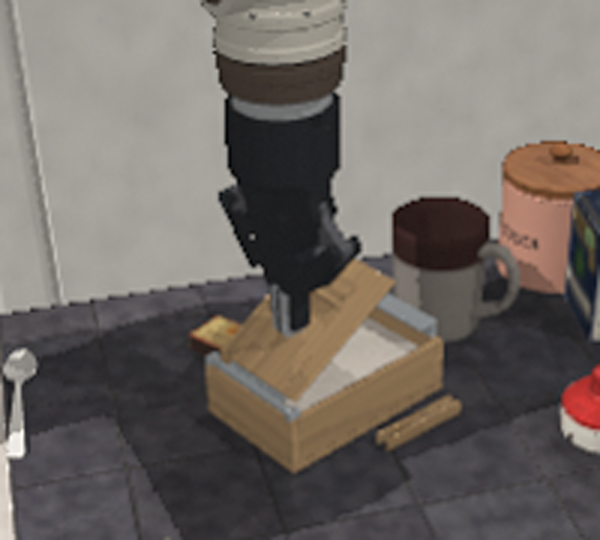

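```bash
python3 -m handwheel '[[0,0,0,0.0045,0,-0.0028,1],[0,0,0,0.009,0,-0.005,1],[0,0,0,0.014,0,-0.007,1],[0,0,0,0.019,0,-0.0085,1],[0,0,0,0.0215,0,-0.0093,1],[0,0,0,0.024,0,-0.01,1],[0,0,0,0.026,0,-0.0102,1],[0,0,0,0.0275,0,-0.0105,1],[0,0,0,0.0275,0,-0.0105,1],[0,0,0,0.0275,0,-0.0105,1]]'; python3 - <<'E'
from h import *
o,R,p=st()
P=cam('side');i=cv2.cvtColor(P['frame'],cv2.COLOR_RGB2BGR)
cv2.imwrite('pics/side3c.png',cv2.resize(i[130:240,270:400],None,fx=5,fy=5,interpolation=cv2.INTER_CUBIC))
E
```

```text
time: 7.2
ee_pos: [0.576, 0.1181, 0.0713]
tcp_rot: [-44.9, 90.0, 161.2]
wrist_force: [-0.4, 0.3, 1.3]
opening: -0.0
t 7.2 tcp [0.576  0.1181 0.0713] along 0.04882957966001984 lat -0.0003149927958161283 tipz 0.05228570801204205 F e,n,z -0.2672187408685232 0.42437611521944024 1.2746588754712442 open -1.1548779023402547e-05
```

View pics/side3c.png

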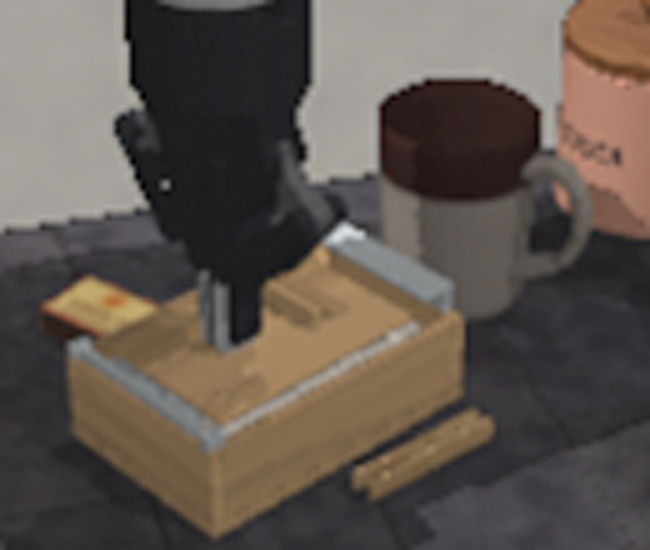

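```bash
python3 -m handwheel '[[0,0,0,0.0005,0,0,1],[0,0,0,0.001,0,0,1],[0,0,0,0.0015,0,0,1],[0,0,0,0.0015,0,0,1]]'; python3 -c "
from h import *
st()"
```

```text
time: 7.75
ee_pos: [0.5761, 0.1181, 0.0702]
tcp_rot: [169.5, 90.0, 15.7]
wrist_force: [-1.1, -0.3, 5.0]
opening: 0.0002
t 7.75 tcp [0.5761 0.1181 0.0702] along 0.04897224966659575 lat -0.00033408709205977327 tipz 0.051190161579142815 F e,n,z -1.0955631406048822 0.24113017852964838 5.041767475622508 open 0.00015883387709738343
```

```bash
python3 -m handwheel '[[0,0,0,0.0005,0,0,1],[0,0,0,0.0005,0,0,1]]'; python3 -c "
from h import *
st()"
```

```text
time: 8.0
ee_pos: [0.5761, 0.1181, 0.07]
tcp_rot: [163.3, 90.0, 9.4]
wrist_force: [-1.9, -0.7, 6.6]
opening: 0.0
t 8.0 tcp [0.5761 0.1181 0.07  ] along 0.048965284894100056 lat -0.0003851252625134867 tipz 0.05097260982825676 F e,n,z -2.0410292918664164 0.1865514745733049 6.611186480421665 open 3.65429249779179e-05
```

```bash
python3 -m handwheel '[[0,0,0,0.0005,0,0,1],[0,0,0,0.0005,0,-0.003,1],[0,0,0,0.0005,0,-0.006,1],[0,0,0,0.0005,0,-0.009,1],[0,0,0,0.0005,0,-0.012,1],[0,0,0,0.0005,0,-0.015,1],[0,0,0,0.0005,0,-0.015,1]]'; python3 - <<'E'
from h import *
o,R,p=st()
P=cam('side');i=cv2.cvtColor(P['frame'],cv2.COLOR_RGB2BGR)
cv2.imwrite('pics/side4c.png',cv2.resize(i[130:240,270:400],None,fx=5,fy=5,interpolation=cv2.INTER_CUBIC))
E
```

```text
time: 8.88
ee_pos: [0.59, 0.1248, 0.0696]
tcp_rot: [160.2, 89.9, 6.4]
wrist_force: [-0.1, -0.2, 6.4]
opening: 0.0002
t 8.875 tcp [0.59   0.1248 0.0696] along 0.06436225255991827 lat -0.00048301913274430286 tipz 0.05058960278776481 F e,n,z -0.2072680065744783 -0.09256081089732732 6.387565309767121 open 0.00018391037459907414
```

View pics/side4c.png

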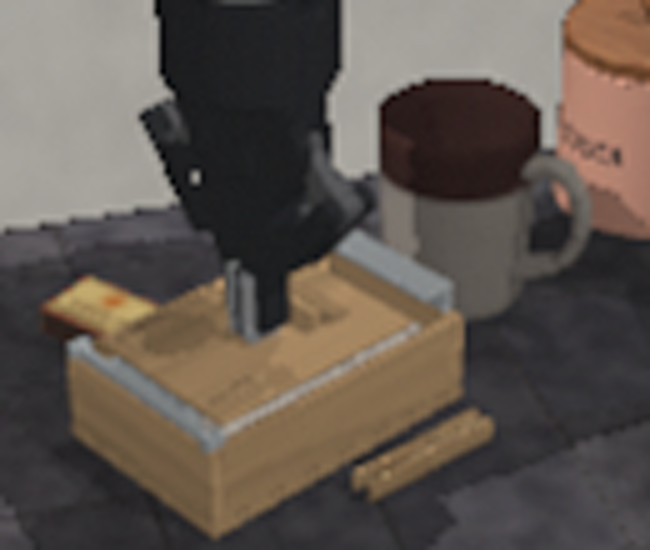

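```bash
python3 -m handwheel '[[0,0,0,0.0007,0,-0.002,1],[0,0,0,0.0007,0,-0.004,1],[0,0,0,0.0007,0,-0.006,1],[0,0,0,0.0007,0,-0.008,1],[0,0,0,0.0007,0,-0.008,1]]'; python3 -c "
from h import *
st()"
```

```text
time: 9.55
ee_pos: [0.5968, 0.1281, 0.069]
tcp_rot: [140.5, 90.0, -13.3]
wrist_force: [-2.9, -1.8, 9.0]
opening: -0.0002
t 9.55 tcp [0.5968 0.1281 0.069 ] along 0.07195050783582746 lat -0.0005077020932307136 tipz 0.05002620905841944 F e,n,z -3.3858747833622465 -0.2971258022904759 8.972695689409775 open -0.0002026556572158489
```

```bash
python3 -m handwheel '[[0,0,0,0,0,-0.002,1],[0,0,0,0,0,-0.004,1],[0,0,0,0,0,-0.006,1],[0,0,0,0,0,-0.006,1]]'; python3 - <<'E'
from h import *
o,R,p=st()
P=cam('side');i=cv2.cvtColor(P['frame'],cv2.COLOR_RGB2BGR)
cv2.imwrite('pics/side5c.png',cv2.resize(i[130:240,270:400],None,fx=5,fy=5,interpolation=cv2.INTER_CUBIC))
E
```

```text
time: 10.05
ee_pos: [0.6021, 0.1307, 0.0689]
tcp_rot: [138.1, 90.0, -15.7]
wrist_force: [-3.7, -1.6, 7.9]
opening: -0.0001
t 10.05 tcp [0.6021 0.1307 0.0689] along 0.07789834519096527 lat -0.0005004642072506879 tipz 0.04994432883504503 F e,n,z -4.032452838067503 0.20476310301529632 7.914774025329345 open -5.0908712998997836e-05
```

View pics/side5c.png

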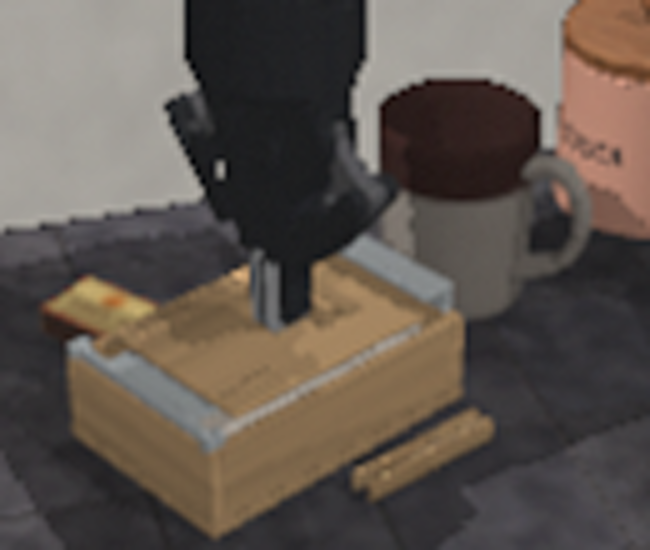

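```bash
python3 -m handwheel '[[0,0,0,0,0,-0.002,1],[0,0,0,0,0,-0.004,1],[0,0,0,0,0,-0.005,1],[0,0,0,0,0,-0.006,1],[0,0,0,0,0,-0.006,1]]'; python3 - <<'E'
from h import *
o,R,p=st()
P=cam('side');i=cv2.cvtColor(P['frame'],cv2.COLOR_RGB2BGR)
cv2.imwrite('pics/side6c.png',cv2.resize(i[130:240,270:400],None,fx=5,fy=5,interpolation=cv2.INTER_CUBIC))
E
```

```text
time: 10.72
ee_pos: [0.6073, 0.1334, 0.0689]
tcp_rot: [113.6, 90.0, -40.3]
wrist_force: [-3.3, -2.5, 8.2]
opening: 0.0003
t 10.725 tcp [0.6073 0.1334 0.0689] along 0.08372505598316721 lat -0.00045822563288488993 tipz 0.049851175332799647 F e,n,z -4.070240906512056 -0.8222041488534257 8.184536304595035 open 0.0002515931569639592
```

View pics/side6c.png

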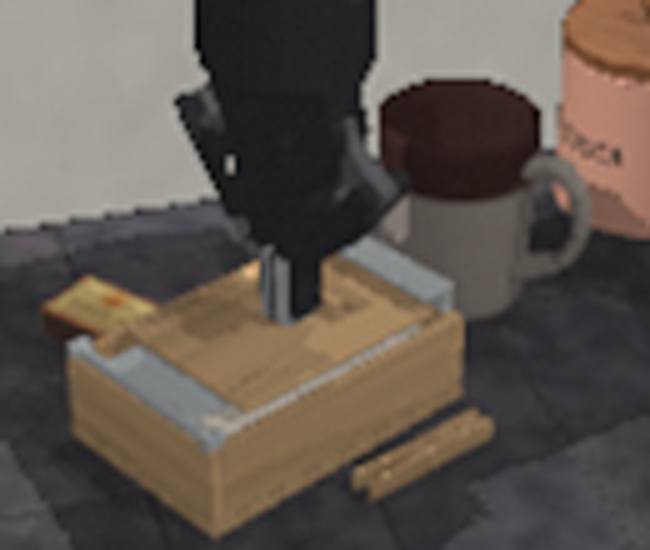

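```bash
python3 -m handwheel '[[0,0,0,0,0,-0.001,1],[0,0,0,0,0,-0.0015,1],[0,0,0,0,0,-0.0015,1]]'; python3 -c "
from h import *
st()";  python3 -m handwheel '[[0,0,0,0,0,-0.0007,1],[0,0,0,0,0,-0.0007,1]]'; python3 -c "
from h import *
st()"
```

```text
time: 11.15
ee_pos: [0.6086, 0.134, 0.0688]
tcp_rot: [86.8, 90.0, -67.0]
wrist_force: [-3.4, -2.0, 8.3]
opening: 0.0002
t 11.15 tcp [0.6086 0.134  0.0688] along 0.08514068817173921 lat -0.0004741160416584095 tipz 0.049823107387268056 F e,n,z -3.978970252208607 -0.30462621896993225 8.298062914682609 open 0.00017251551654407922
time: 11.4
ee_pos: [0.6092, 0.1343, 0.0689]
tcp_rot: [100.6, 90.0, -53.2]
wrist_force: [-3.8, -2.0, 8.5]
opening: 0.0001
t 11.4 tcp [0.6092 0.1343 0.0689] along 0.0858605565719129 lat -0.0004732295728022626 tipz 0.04985200132749197 F e,n,z -4.325888100284552 -0.10540309310431994 8.516191184750602 open 6.323203729174377e-05
```

Still sliding at constant force; creeping on to find the stop.

```bash
for k in 1; do python3 -m handwheel '[[0,0,0,0,0,-0.0007,1],[0,0,0,0,0,-0.0007,1]]' | grep -E 'force|pos';  python3 -m handwheel '[[0,0,0,0,0,-0.0007,1],[0,0,0,0,0,-0.0007,1]]'| grep -E 'force|pos'; done; python3 - <<'E'
from h import *
o,R,p=st()
P=cam('side');i=cv2.cvtColor(P['frame'],cv2.COLOR_RGB2BGR)
cv2.imwrite('pics/side7c.png',cv2.resize(i[130:240,270:400],None,fx=5,fy=5,interpolation=cv2.INTER_CUBIC))
E
```

```text
ee_pos: [0.6099, 0.1346, 0.0688]
wrist_force: [-3.5, -1.1, 9.1]
ee_pos: [0.6105, 0.1349, 0.0688]
wrist_force: [-4.2, -1.6, 8.2]
t 11.9 tcp [0.6105 0.1349 0.0688] along 0.08724755707489396 lat -0.00046912888950492726 tipz 0.04982003326945725 F e,n,z -4.481611631001212 0.4367009953337333 8.237595455493556 open -0.0002532564262342841
```

View pics/side7c.png

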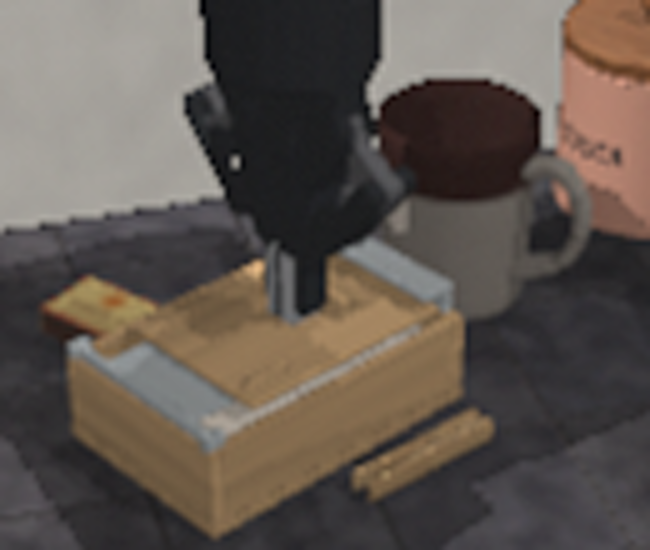

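```bash
python3 -m handwheel '[[0,0,0,0,0,-0.0007,1],[0,0,0,0,0,-0.0007,1]]' | grep -E 'force|pos';  python3 -m handwheel '[[0,0,0,0,0,-0.0007,1],[0,0,0,0,0,-0.0007,1]]'| grep -E 'force|pos'; python3 -c "
from h import *
st()"
```

```text
ee_pos: [0.6111, 0.1352, 0.0688]
wrist_force: [-4.8, -1.2, 7.9]
ee_pos: [0.6117, 0.1355, 0.0688]
wrist_force: [-4.1, -0.8, 8.1]
t 12.45 tcp [0.6117 0.1355 0.0688] along 0.08864270084526527 lat -0.00043901472494065064 tipz 0.04980141906788932 F e,n,z -4.085692898438932 1.0889702639268815 8.11759758930315 open 0.00034625854254052054
```

```bash
python3 - <<'E'
from h import *
S=cam('side');i=cv2.cvtColor(S['frame'],cv2.COLOR_RGB2BGR)
cv2.imwrite('pics/side8.png',i)
a=cv2.imread('pics/side0.png')
# compare box front walls region (unchanged lighting?) by phase correlation
for (x0,x1,y0,y1) in [(280,320,195,240),(310,365,195,240),(345,368,172,205),(340,380,205,235)]:
    A=np.float32(cv2.cvtColor(a[y0:y1,x0:x1],cv2.COLOR_BGR2GRAY));B=np.float32(cv2.cvtColor(i[y0:y1,x0:x1],cv2.COLOR_BGR2GRAY))
    print(cv2.phaseCorrelate(A,B,cv2.createHanningWindow((x1-x0,y1-y0),cv2.CV_32F)))
print(proj(S,H),proj(S,H+E3*.01))
T=cam('top')
for k in('hinge_line','lip_edge','step','flap_edge'):
  for P in(S,T):
    q=bot.tip_of(k,P)
    if q:
        c=q[0]['centre'];w=onz(P,c[0]*640,c[1]*400,{'hinge_line':.0465,'lip_edge':.0555,'step':.0515,'flap_edge':.0495}[k]);print(k,q[0]['conf'],w,(w-H)@E3)
cv2.imwrite('pics/side8c.png',cv2.resize(i[160:225,280:380],None,fx=8,fy=8,interpolation=cv2.INTER_CUBIC))
E
```

```text
((0.07224939166174238, 0.18706916257407258), 0.6041699981689453)
((0.07971079030535577, 0.515364807563234), 0.8916007345694082)
((-0.27323499870598233, 0.002921909384944854), 1.0463257520287126)
((0.10618032977330927, -0.08927457247501458), 0.9693517096837362)
(np.float64(298.2240980813222), np.float64(209.08841903162292)) (np.float64(301.87682129493396), np.float64(207.21438064562503))
hinge_line 0.68 [0.5376 0.102  0.0465] 0.007341905734006842
hinge_line 0.17 [0.534  0.2076 0.0465] 0.05067495532765734
lip_edge 0.93 [0.6459 0.1573 0.0555] 0.12886083599781853
step 0.92 [0.6173 0.1316 0.0515] 0.091897732592052
flap_edge 0.75 [0.6646 0.1691 0.0495] 0.15086953759158855
```

View pics/side8c.png

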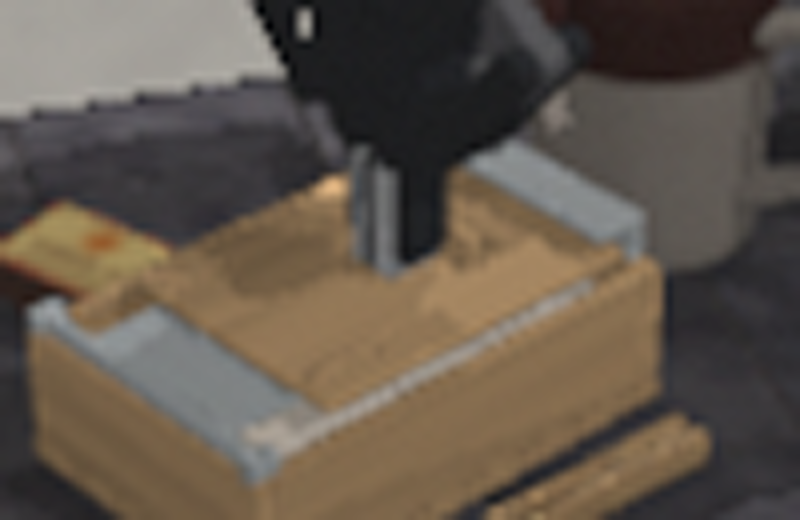

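```bash
python3 -m handwheel '[[0,0,0,0,0,-0.0007,1],[0,0,0,0,0,-0.0007,1]]' | grep -E 'force|pos';  python3 -m handwheel '[[0,0,0,0,0,-0.0007,1],[0,0,0,0,0,-0.0007,1]]'| grep -E 'force|pos'; python3 - <<'E'
from h import *
st()
i=cv2.cvtColor(cam('side')['frame'],cv2.COLOR_RGB2BGR)
a=cv2.imread('pics/side0.png');b=cv2.imread('pics/side8.png')
for r in (a,b):
  for (x0,x1,y0,y1) in [(285,320,208,240),(310,365,200,240),(345,368,172,205)]:
    A=np.float32(cv2.cvtColor(r[y0:y1,x0:x1],cv2.COLOR_BGR2GRAY));B=np.float32(cv2.cvtColor(i[y0:y1,x0:x1],cv2.COLOR_BGR2GRAY))
    print(cv2.phaseCorrelate(A,B,cv2.createHanningWindow((x1-x0,y1-y0),cv2.CV_32F)))
E
```

```text
ee_pos: [0.6118, 0.1356, 0.0686]
wrist_force: [-6.2, -2.7, 8.0]
ee_pos: [0.6119, 0.1357, 0.0684]
wrist_force: [-9.0, -4.5, 9.9]
t 13.45 tcp [0.6119 0.1357 0.0684] along 0.08888668867853253 lat -0.00041047852512152844 tipz 0.04940700538309875 F e,n,z -10.038601023758691 -0.09022299217452545 9.85717687652567 open -2.122304937699466e-05
((0.027895866615732956, 0.007629142136419631), 0.8134410811795129)
((0.017899720502363436, 0.06368831591109725), 0.9193057370185852)
((-0.27864660087999304, 0.14189811299586808), 1.0623817057521254)
((0.04843432484301502, 0.006909026537652352), 0.9068766552954912)
((-0.05517466099987445, -0.03573830706292469), 0.997829619248708)
((-0.03229891347700509, 0.034391939370063795), 0.96770046154658)
```

End stop found: the force rose from 4 to 10 N with no more travel, and the box has not moved. Now I relieve the load and lift off.

```bash
python3 -m handwheel '[[0,0,0,-0.001,0,0.0012,1],[0,0,0,-0.003,0,0.0018,1],[0,0,0,-0.008,0,0.002,1],[0,0,0,-0.02,0,0.002,1],[0,0,0,-0.05,0,0.005,1],[0,0,0,-0.09,0,0.04,1],[0,0,0,-0.12,0,0.09,1],[0,0,0,-0.14,0,0.14,1],[0,0,0,-0.14,0,0.19,1],[0,0,0,-0.14,0,0.24,1],[0,0,0,-0.14,0,0.24,1],[0,0,0,-0.14,0,0.24,1]]'; python3 - <<'E'
from h import *
st()
S=cam('side','side9');T=cam('top','top9')
for n,P,(x,y) in (('s',S,(270,130)),('t',T,(240,130))):
    i=cv2.cvtColor(P['frame'],cv2.COLOR_RGB2BGR);cv2.imwrite(f'pics/{n}9c.png',cv2.resize(i[y:y+110,x:x+130],None,fx=5,fy=5,interpolation=cv2.INTER_CUBIC))
for k in('lip_edge','step','flap_edge','mug','matchbox','peg','jar_lid'):
  for P in(S,T):
    q=bot.tip_of(k,P)
    if q:
        c=q[0]['centre'];w=onz(P,c[0]*640,c[1]*400,{'lip_edge':.0555,'step':.0515,'flap_edge':.0495}.get(k,0));print(k,round(q[0]['conf'],2),w,(w-H)@E3)
E
```

```text
time: 15.0
ee_pos: [0.3982, 0.0305, 0.2089]
tcp_rot: [162.2, 89.9, 8.4]
wrist_force: [1.0, 0.2, 1.1]
opening: 0.0001
t 15.0 tcp [0.3982 0.0305 0.2089] along -0.1492595445250416 lat -0.00039361503907264783 tipz 0.18989378440986654 F e,n,z 0.9870228831172771 -0.2798297001681508 1.1331767276010092 open 7.892956198128848e-05
lip_edge 0.59 [0.6425 0.1574 0.0555] 0.1259163957209578
lip_edge 0.86 [0.6462 0.1544 0.0555] 0.12793906469141964
step 0.91 [0.6156 0.1449 0.0515] 0.09619777703748003
step 0.72 [0.6191 0.1327 0.0515] 0.09396168410983302
flap_edge 0.59 [0.6616 0.1766 0.0495] 0.15155904957930805
flap_edge 0.64 [0.6624 0.1641 0.0495] 0.14675888627703115
mug 0.71 [0.7223 0.1961 0.    ] 0.2145721075822417
mug 0.64 [0.7194 0.1998 0.    ] 0.21359843581417032
matchbox 0.44 [0.54   0.2218 0.    ] 0.06237344089871594
matchbox 0.88 [0.5352 0.2152 0.    ] 0.05512425890559232
peg 0.56 [0.6498 0.0721 0.    ] 0.09476918933153948
peg 0.48 [0.6507 0.0744 0.    ] 0.09664145772807423
jar_lid 0.62 [ 0.3778 -0.049   0.    ] -0.20277248396852968
```

View pics/s9c.png

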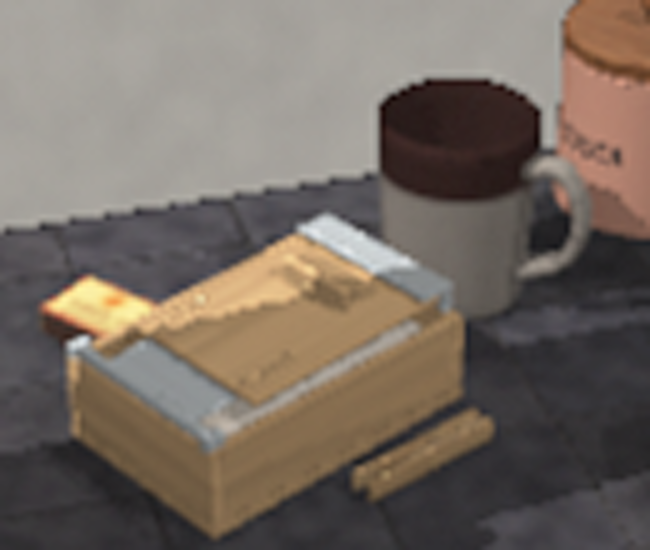

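View pics/t9c.png

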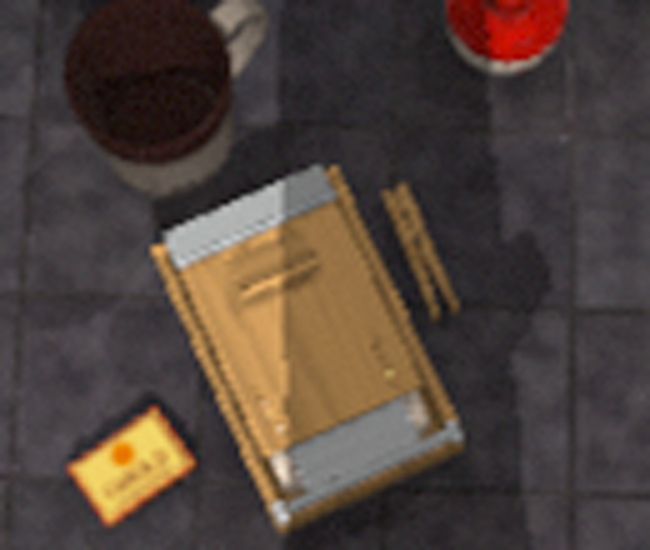

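The side and top views show the flap lying flat and tucked under the lip, with the box, mug, matchbox and peg where they were. Handing in.

```bash
python3 -c "
from workcell import bot
print(bot.job_done())"
```

```text
the job is handed in; nothing more can be done
None
```

The flap is shut and tucked under the steel lip, and I handed the job in about 15 s into the 40 s limit. No verdict was reported.

**What I did:** With the fingers shut and pointing down, I swung the flap over to flat. I pressed it down with about 8 N and pushed on the step until it met its end stop. There the push force rose from about 4 N to 10 N with no more travel. I then eased off, lifted away and backed the arm clear.

**Last checks:**
- **Flap:** After release it stayed flat under the lip in both the side and top views.
- **Box:** Side-image comparisons, made while the fingers still pressed at the stop, showed shifts of at most 0.3 pixel (under about 1 mm). In the final views it still stands in the same place.
- **Things around it:** The mug, matchbox and peg measured within about 10 mm of where they were. The jar lid moved less than 10 mm by the networks' estimate. I did not re-measure the teaspoon or egg timer, but the arm's path stayed clear of both.

**Where the readings disagreed:**
- **Slid distance:** By finger position it was about 22 mm, past the 20 mm stop, so my hinge or finger-depth estimate is about 2 mm off. The networks' step point put it at 16 to 18 mm. I relied on the end-stop contact.
- **Flap edge:** The networks put it 19 to 25 mm past the lip edge, more than the 11 mm possible when fully home. It is hidden under the lip, so I gave that no weight.

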